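# Hold the degassing chamber's cover down while the pump takes hold

### The arm

A 6-joint arm with a two-finger parallel gripper is mounted at the origin on a cart in front of the work surface, level with it; the furniture and walls round the work are solid. World frame = base frame: x ahead of the robot, y to its left, z up, the work surface at z = 0. Lengths are in m, angles in rad, forces in N, time in s.
With the tool pointing down it reaches from about 0.425 to 0.95 m from the base axis. Payload 3.5 kg.
Tool frame: the origin (TCP) lies at the very end of the fingers, on their centre line; the grasp point (between the pads) lies 19 mm behind it (ctrl.grip_point_offset is the distance from the TCP to the grasp point, in m); z points along the fingers, y is the line along which they close (so a half turn about z gives the same grasp; the last joint's range is limited). The gripper opens to 85 mm and grips with 20 to 120 N. Pads are 22 mm wide; open, the fingers measure 114 mm over their backs; the gripper's body (76 mm by 85 mm) begins 54 mm behind the grasp point. The pads swing forward as they close: fully open they stand 13 mm farther back than shut.
Start: joints at [-1.352, 0.286, 1.577, -0, 1.279, -0.15], TCP at [0.243, -0.63, 0.231] pointing down, gripper open.
Joint ranges: [-2.77, 2.77], [-0.9, 2.22], [0.21, 2.48], [-1.53, 4.67], [0.24, 2.81], [-2.84, 2.84]. Speed limits (rad/s): [2.79, 2.79, 3.14, 3.14, 3.14, 3.14].

### API

Orientations are given as a unit quaternion [x, y, z, w].
In Python, from plant import ctrl gives the robot as it stands. The module is installed in compiled form; this text tells all that it offers.
- The arm moves only by the shell command python3 -m pendant 'ROWS' [OPENING] [FORCE]. ROWS is JSON, a list of rows, each an object of numbers: "dx", "dy", "dz": the shift along the tool's x, y, z in cm; "twist": the turn about the tool's z in degrees. A call has 1 to 10 rows; each row is the pose to reach, as a shift and turn from the pose commanded when the call began, along the tool's axes at that moment; what a row does not reach only later rows make up. A row lasts 1/8 s, in which the tool goes at most 62.5 mm and 10.7 degrees, less where a joint would pass 70% of its speed; a pose out of reach is approached as far as the arm can. A call with a gripper value outside its range is refused whole. OPENING is the opening in per cent of the stroke, from 0 (shut) to 100 (fully open), set as the call begins (- or left out, the last holds). The fingers move at their own pace and stop on an object; FORCE is the grip in N (left out, the last holds). Time passes only in rows, so rows that repeat a pose let the fingers close. It gives the time, the measured TCP pose, the force, the opening and the grip force at its end, in the units of the state.
- ctrl.get_state(): the state, without advancing time (a new reading comes with each control period).
- ctrl.read_camera(name): name is "scene" or "top" or "wrist"; returns a dict with "img" (384x512x3 uint8, red, green, blue), "depth" (384x512 float32, m along the optical axis (not along the pixel's ray), 0 where there is no reading), "camera_matrix" (3x3 intrinsics, pixels), "xyz" and "rotation" of the camera in the world; the wrist camera has in their place "tool_from_camera" (4x4, takes a point from camera to tool coordinates, whose origin is the TCP and whose axes are the flange's). Camera axes: x right, y up, looking along -z (the intrinsics and any distortion apply to the point x, -y, -z); pixel columns grow to the right and rows downward; lengths in m; the calibration is good to about 2 mm. A picture is of the moment at which its call begins: read the wrist's pose just before it.
- ctrl.sign_off(): hands the job in; it is judged then, once.
The state is a dict: "time": time; "qpos": joint angles; "dq": joint speeds; "joint_efforts": joint torques, N m; "eef_pos": TCP position; "tcp_rot": TCP orientation; "contact_force": force on the tool from outside, world axes, zero at the start; "wrist_torque": the same for the moment, N m; "opening": opening from 0.0 (shut) to 1.0 (fully open); "finger_force": force on a finger pad.
Only numpy, scipy, OpenCV 4.12 (cv2) and the standard library are available. Lean on these libraries where they do the work, as an engineer would, in place of code of your own. Each camera call takes 0.05 s, during which the arm holds its last target. There are 200 camera calls.

### The job

Start the vacuum degassing chamber and hold its cover shut for the pump: on the console press the square key (wake), then the small round key (shut the vent), then the large round key (pump), each fully down and let up again before the next. Then turn the wing of the cover's quarter-turn fastener until its slot lines up with the index marks, so that the stud can pass the frame, and only then press the front of the cover down flush against the frame. The seal pushes the cover open again, so finish while still holding it pressed flush, the fastener left in line and not locked (that comes later, once the vacuum has taken hold); do not disturb the vials, dish and screwdriver alongside.

Things in the scene. Friction and masses are not known exactly. Their poses are not given: they have to be found in the camera images.
- chamber: fixed white bench unit, 200 (its x) x 280 (y) mm, frame top 84 mm above the bench. Origin: centre of its underside; x points from its front to its hinged rear, y to its left, z up. Console with three plain white keys and a round gauge along its right (-y) side, top 88 mm high; the aluminium cover with a sight glass takes the rest. Fastener axis at x -55, y +35 mm
- square_key (a joint): travel of the square key (18 x 18 mm), farthest of the three keys, next to the gauge: 0 up, 0.004 m fully down. A spring returns it: 1.5 N starts it, 4.5 N takes it fully down. Count it pressed beyond 0.003
- square_key_top (a point): centre of the square key's top, 97 mm above the bench when up. x 22, y -101 mm from the chamber's origin
- small_key (a joint): travel of the small round key (15 mm across), the middle one: as square_key
- small_key_top (a point): centre of the small round key's top, 97 mm above the bench when up. x -22, y -101 mm from the chamber's origin
- large_key (a joint): travel of the large round key (25 mm across), the nearest: as square_key
- large_key_top (a point): centre of the large round key's top, 97 mm above the bench when up. x -68, y -101 mm from the chamber's origin
- cover (a joint): hinge angle of the cover, a plate 170 (x) x 175 (y) x 5 mm hinged at the chamber's rear: 0 flush on the frame, a hard stop (plate's top then 92 mm above the bench); its front rises as it grows. The seal lifts it to about 0.07 (10 mm at the fastener). Pressed with the stud out of line it stops near 0.05; in line it goes to 0, which takes about 8 N beside the fastener, to be kept up
- cover_front (a point): point on the cover's upper face to press on: 56 mm to the left (chamber's +y) of the fastener axis, 141 mm in front of the hinge, free flat plate for 30 mm round it. It comes down about 10 mm as the cover closes
- wing (a joint): turn of the fastener, rad: 0 = in line with the index marks and the slot, the wing then running front to rear (chamber's x axis); positive is counterclockwise from above. Starts 0.75 to 1.45; turns both ways against light friction (0.05 N m), stops at -0.6 and 1.65, stays where it is left. The stud passes the slot within about 0.18 of 0
- wing_top (a point): centre of the top of the fastener's upright steel wing, on its axis. The wing is a bar 44 mm long, 10 mm thick, its flat sides reaching from 18 mm below its top up to its top; the cover's face lies 28 mm below this point. The point's x axis runs along the bar, and a dark driver slot is cut along its top
- vial_c: loose bystander: sample vial 27 x 57 mm standing beside the chamber's left side
- std_vial: loose bystander: wider sample vial 33 x 65 mm standing beside the chamber's left side
- petri: loose bystander: dish 63 x 14 mm at the left
- screwdriver: loose bystander: screwdriver 172 mm long lying beside the chamber's right side

How it is judged:
On the way, in this order (a step that is already met when the one before it is completed fails the run):
1. the square key is pressed fully down, alone (value of joint square_key above 0.003 m and value of joint each of small_key, large_key below 0.001 m), for 0.05 s.
2. then the small round key, alone (value of joint small_key above 0.003 m and value of joint each of square_key, large_key below 0.001 m), for 0.05 s.
3. then the large round key, alone (value of joint large_key above 0.003 m and value of joint each of square_key, small_key below 0.001 m), for 0.05 s.
4. then the fastener is turned into line with its index marks while the cover still stands up (value of joint wing between -0.25 and 0.25 rad and value of joint cover above 0.02 rad), for 0.05 s.
5. then the cover is pressed flush on the frame (value of joint cover below 0.014 rad and value of joint wing between -0.25 and 0.25 rad), for 0.5 s.
At the end, for the whole second after the job is handed in: the cover is flush (hinge below 0.014 rad, its front edge within 2.5 mm), pressed there by the fingers with more than 3 N, the fastener within 0.25 rad of its index marks (not locked), all keys up (all of step 5 and contact force between the fingers and cover above 3 N and value of joint each of square_key, small_key, large_key below 0.001 m); the arm keeps its last pose, push and grip.
It fails at once if two keys down at once (value of joint each of square_key, small_key above 0.002 m or value of joint each of small_key, large_key above 0.002 m or value of joint each of square_key, large_key above 0.002 m).
It fails at once if a bystander is shifted by more than 30 mm (distance of any of vial_c, std_vial, petri, screwdriver from where it was at the start of the episode above 0.03 m).
It fails at once if a vial is knocked over (angle between any of vial_c, std_vial's own z axis and vertical above 0.5 rad).
It also fails if it takes over 58 s, if anything falls off the work surface, if the arm or the gripper's body presses on something with over 40 N, if the wrist force passes 120 N, or if a joint passes its speed limit or range.

## Working session

There is one attempt and no reset: what is moved stays moved. The work goes in short steps, Python scripts to look and compute and a shell command to move; the robot and the scene stay as the last step left them, time stands still between calls to the robot, and variables do not carry over. Pictures are saved under pics/ and viewed, at most 10 in all, crops included, and the job is handed in when it is done.

```bash
mkdir -p pics
cat > h.py <<'E'
import numpy as np, cv2
from plant import ctrl
from scipy.spatial.transform import Rotation as R
def cam(n):
    s=ctrl.get_state(); c=ctrl.read_camera(n)
    if n=="wrist":
        T=np.eye(4);T[:3,:3]=R.from_quat(s["tcp_rot"]).as_matrix();T[:3,3]=s["eef_pos"]
        M=T@np.array(c["tool_from_camera"]); c["P"],c["Rm"]=M[:3,3],M[:3,:3]
    else:
        c["P"]=np.array(c["xyz"]); r=np.array(c["rotation"]); c["Rm"]=r if r.shape==(3,3) else R.from_quat(r).as_matrix()
    return c
def ray(c,u,v):
    K=np.array(c["camera_matrix"]); d=np.array([(u-K[0,2])/K[0,0],-(v-K[1,2])/K[1,1],-1.]); return c["Rm"]@d
def onz(c,u,v,z):
    d=ray(c,u,v); return c["P"]+d*(z-c["P"][2])/d[2]
def dep(c,u,v):
    return c["P"]+ray(c,u,v)*c["depth"][int(v),int(u)]
E
python3 - <<'E'
from h import *
import pickle
s=ctrl.get_state();print({k:np.round(v,3) for k,v in s.items()})
for n in("top","scene"):
    c=cam(n);print(n,c["P"],c["Rm"].round(2),c["camera_matrix"],c.keys());pickle.dump(c,open(n+".pkl","wb"))
    cv2.imwrite(f"pics/{n}0.png",cv2.resize(c["img"][...,::-1],(768,576),interpolation=cv2.INTER_CUBIC))
E
```

```text
{'time': np.float64(0.0), 'qpos': array([-1.352,  0.287,  1.578,  0.   ,  1.279, -0.15 ]), 'dq': array([-0.001, -0.   ,  0.002, -0.001, -0.002,  0.   ]), 'joint_efforts': array([ 1.0000e-03, -4.0598e+01, -2.9262e+01,  0.0000e+00,  6.0000e-03,
       -0.0000e+00]), 'eef_pos': array([ 0.243, -0.629,  0.23 ]), 'tcp_rot': array([ 0.983,  0.183, -0.   , -0.001]), 'contact_force': array([ 0.216, -0.36 ,  0.092]), 'wrist_torque': array([-0.058, -0.05 ,  0.022]), 'finger_force': np.float64(0.0), 'opening': np.float64(0.997)}
top [0.36169774 0.05323975 1.18201776] [[ 0.01  0.99 -0.13]
 [-1.    0.01  0.01]
 [ 0.01  0.13  0.99]] [[356.06071649   0.         260.74793653]
 [  0.         356.06071649 190.55716014]
 [  0.           0.           1.        ]] dict_keys(['img', 'depth', 'camera_matrix', 'xyz', 'rotation', 'P', 'Rm'])
scene [0.16668074 0.65051206 0.84191922] [[-0.87  0.37 -0.32]
 [-0.49 -0.63  0.59]
 [ 0.02  0.68  0.74]] [[411.81344277   0.         246.888548  ]
 [  0.         411.81344277 192.43398575]
 [  0.           0.           1.        ]] dict_keys(['img', 'depth', 'camera_matrix', 'xyz', 'rotation', 'P', 'Rm'])
```

View pics/top0.png

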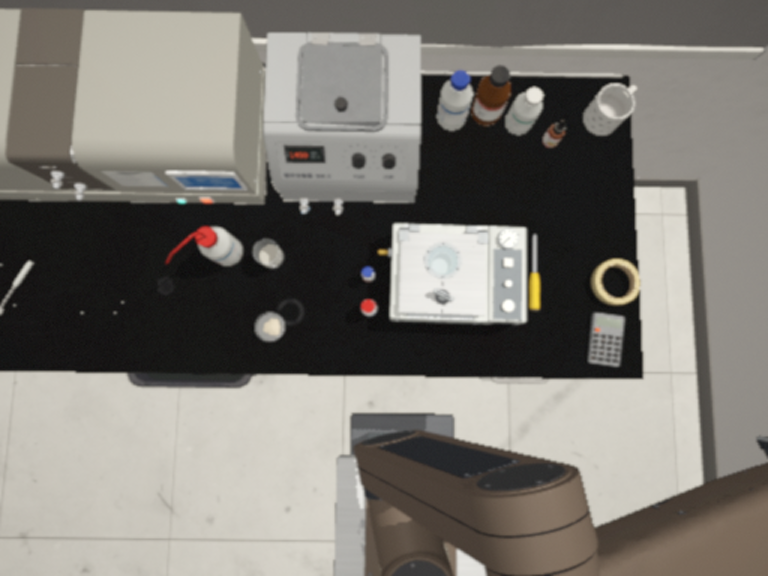

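View pics/scene0.png

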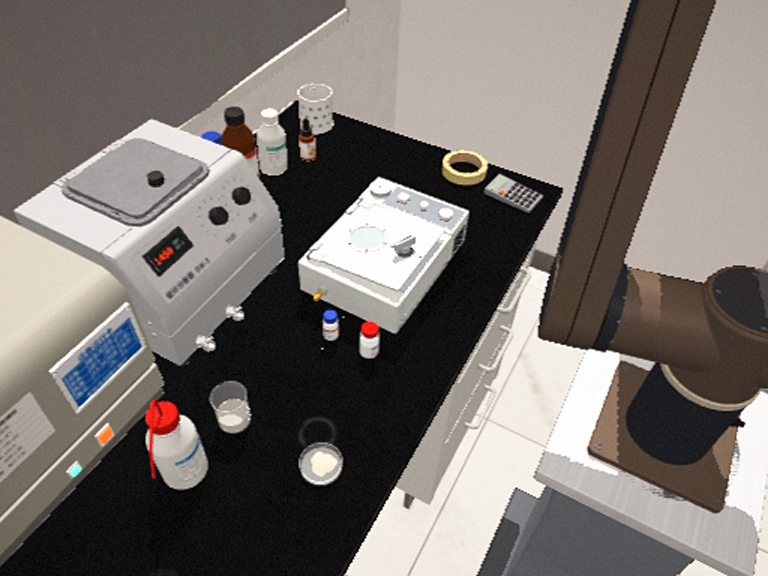

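The top view (768-px scale) shows the square key at (508,262), the small key at (508,283), the large key at (508,305) and the wing at about (441,296). The chamber is roughly aligned with world x, and the scene view agrees.

Run:
```python
from h import *
import pickle
c=pickle.load(open("top.pkl","rb"))
f=1.5
for n,u,v,z in[("sq",508,262,.097),("sm",508,283,.097),("lg",508,305,.097),("wing",441,296,.128),("FL",390,322,.084),("FR",527,323,.084),("RL",393,224,.084),("RR",527,226,.084)]:
    print(n,onz(c,u/f,v/f,z).round(3),dep(c,u/f,v/f).round(3))
# refine keys: bright blobs in the console
im=c["img"];g=cv2.cvtColor(im,cv2.COLOR_RGB2GRAY)
cr=im[140:220,250:360]
cv2.imwrite("pics/crop1.png",cv2.resize(cr[...,::-1],(770,560),interpolation=cv2.INTER_CUBIC))
```

```text
sq [ 0.56  -0.193  0.097] [ 0.56  -0.193  0.097]
sm [ 0.516 -0.192  0.097] [ 0.516 -0.193  0.095]
lg [ 0.471 -0.192  0.097] [ 0.471 -0.191  0.098]
wing [ 0.484 -0.052  0.128] [ 0.484 -0.052  0.124]
FL [0.434 0.049 0.084] [ 0.439  0.049 -0.002]
FR [ 0.435 -0.233  0.084] [ 0.441 -0.255 -0.   ]
RL [0.64  0.045 0.084] [0.641 0.045 0.081]
RR [ 0.64  -0.237  0.084] [ 0.661 -0.26   0.   ]
```

View pics/crop1.png

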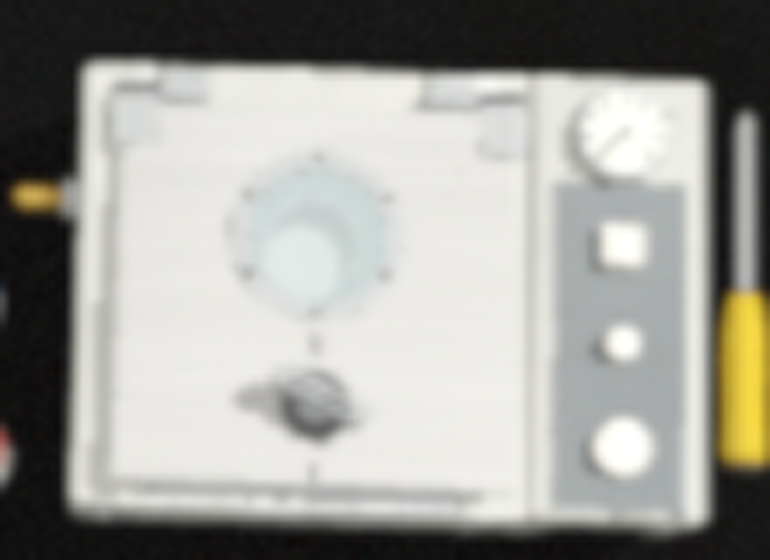

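Crop (×7, offset 250,140) puts the keys at (623,245), (621,343) and (622,446). The wing is centred near (315,405), with its long axis almost along chamber y. Next I go above the console, squared up, for a wrist view.

```bash
python3 -m pendant '[{"dx":3,"dy":-2.4,"dz":-1,"twist":4},{"dx":7.5,"dy":-6,"dz":-2,"twist":10},{"dx":12,"dy":-9.5,"dz":-2,"twist":18},{"dx":16.5,"dy":-13,"dz":-2,"twist":21},{"dx":21,"dy":-16.6,"dz":-2,"twist":21},{"dx":25.5,"dy":-20,"dz":-2,"twist":21},{"dx":30,"dy":-24,"dz":-2,"twist":21},{"dx":35,"dy":-28,"dz":-2,"twist":21},{"dx":38.5,"dy":-30.5,"dz":-2,"twist":21},{"dx":39.7,"dy":-31.5,"dz":-2,"twist":21}]' 0
python3 -m pendant '[{"dx":0},{"dx":0}]'
python3 - <<'E'
from h import *
import pickle
c=cam("wrist");pickle.dump(c,open("w1.pkl","wb"))
print(c["P"],c["Rm"].round(2),np.round(ctrl.get_state()["tcp_rot"],4),ctrl.get_state()["eef_pos"])
cv2.imwrite("pics/w1.png",cv2.resize(c["img"][...,::-1],(768,576),interpolation=cv2.INTER_CUBIC))
E
```

```text
time: 1.35
eef_pos: [0.5007, -0.1904, 0.2509]
tcp_rot: [1.0, 0.003, -0.0, -0.0]
contact_force: [-1.0, -0.3, -1.0]
opening: 0.004
finger_force: 0.0
[ 0.58007025 -0.19182259  0.39320795] [[ 0.01  0.95  0.31]
 [-1.    0.01  0.  ]
 [ 0.   -0.31  0.95]] [ 1.0e+00  2.6e-03 -2.0e-04 -6.0e-04] [ 0.50091317 -0.19009606  0.25088167]$[0]: bad value
```

View pics/w1.png

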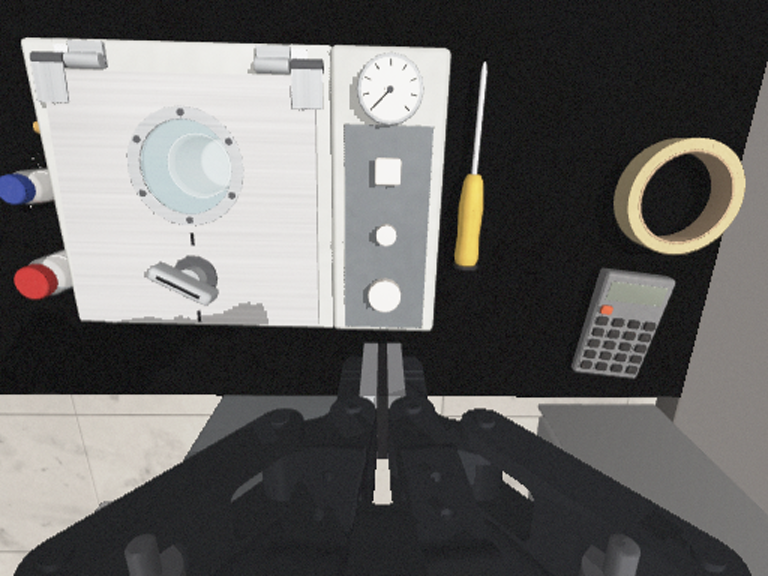

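The wrist view shows the square key top at about (388,171), the small key at (386,236) and the large key at (383,296). The wing's slot runs from (157,273) to (208,298), and the index marks sit at (192,239) and (199,316).

Run:
```python
from h import *
import pickle
c=pickle.load(open("w1.pkl","rb"))
g=cv2.cvtColor(c["img"],cv2.COLOR_RGB2GRAY)
# bright key blobs on the grey console
m=((g>215)*255).astype(np.uint8); x0,y0,x1,y1=[int(a/1.5) for a in(346,128,432,322)]
n,l,st,ce=cv2.connectedComponentsWithStats(m[y0:y1,x0:x1])
for i in range(1,n):
    if st[i,4]>60:
        u,v=ce[i]+[x0,y0]; print(st[i],(u*1.5,v*1.5),onz(c,u,v,.097).round(4),dep(c,u,v).round(4))
a=[onz(c,u/1.5,v/1.5,.128) for u,v in((157,273),(208,298))]
d=a[0]-a[1]; print("wing",np.round(a,4),np.mean(a,0),np.degrees(np.arctan2(d[1],d[0])),dep(c,182/1.5,285/1.5))
for u,v in((192,239),(199,316)):print("mark",onz(c,u/1.5,v/1.5,.1).round(4))
print("gauge",dep(c,390/1.5,95/1.5))
# two-view heights: top ray vs wrist ray
t=pickle.load(open("top.pkl","rb"))
for A,B in(((339,175),(388,171)),((338.7,189),(386,236)),((338.9,203.7),(383,296)),((295,197.9),(182,285))):
    d1,d2=ray(t,*A),ray(c,B[0]/1.5,B[1]/1.5)
    s=np.linalg.lstsq(np.c_[d1,-d2],c["P"]-t["P"],rcond=None)[0]
    print("2view",((t["P"]+s[0]*d1+c["P"]+s[1]*d2)/2).round(4))
```

```text
[ 20  20  17  18 281] (np.float64(387.3683274021352), np.float64(171.05338078291814)) [ 0.5599 -0.1957  0.097 ] [ 0.5599 -0.1957  0.097 ]
[ 52  35   6  94 314] (np.float64(428.1974522292993), np.float64(268.3949044585987)) [ 0.4918 -0.226   0.097 ] [ 0.4891 -0.227   0.0882]
[ 21  65  13  14 138] (np.float64(385.59782608695656), np.float64(235.00000000000003)) [ 0.5161 -0.1949  0.097 ] [ 0.5162 -0.1949  0.0972]
[ 16 102  21  21 341] (np.float64(384.0175953079179), np.float64(295.7551319648094)) [ 0.4704 -0.1942  0.097 ] [ 0.4702 -0.1942  0.0965]
wing [[ 0.4967 -0.0463  0.128 ]
 [ 0.4795 -0.0773  0.128 ]] [ 0.48810681 -0.06180072  0.128     ] 61.11688382702581 [ 0.48871925 -0.0616341   0.12853532]
mark [ 0.513  -0.0593  0.1   ]
mark [ 0.4546 -0.0568  0.1   ]
gauge [ 0.60714194 -0.19688818  0.09708439]
2view [ 0.5598 -0.1959  0.0906]
2view [ 0.5151 -0.1943  0.0931]
2view [ 0.4697 -0.1931  0.095 ]
2view [ 0.4839 -0.0556  0.1157]
```

```bash
python3 -m pendant '[{"dx":3,"dy":0.25,"dz":4},{"dx":5.9,"dy":0.5,"dz":8},{"dx":5.9,"dy":0.5,"dz":12},{"dx":5.9,"dy":0.5,"dz":14.5},{"dx":5.9,"dy":0.5,"dz":15.2},{"dx":5.9,"dy":0.5,"dz":15.6},{"dx":5.9,"dy":0.5,"dz":15.9},{"dx":5.9,"dy":0.5,"dz":15.9},{"dx":5.9,"dy":0.5,"dz":15.9}]'
```

```text
$[0]: bad value
```

```bash
python3 -m pendant '[{"dx":3,"dy":0.25,"dz":4,"twist":0},{"dx":5.9,"dy":0.5,"dz":8,"twist":0},{"dx":5.9,"dy":0.5,"dz":12,"twist":0},{"dx":5.9,"dy":0.5,"dz":14.5,"twist":0},{"dx":5.9,"dy":0.5,"dz":15.2,"twist":0},{"dx":5.9,"dy":0.5,"dz":15.6,"twist":0},{"dx":5.9,"dy":0.5,"dz":15.9,"twist":0},{"dx":5.9,"dy":0.5,"dz":15.9,"twist":0},{"dx":5.9,"dy":0.5,"dz":15.9,"twist":0}]'
```

```text
time: 2.52
eef_pos: [0.5598, -0.1984, 0.0937]
tcp_rot: [1.0, 0.001, 0.001, 0.001]
contact_force: [-1.8, -2.5, 4.6]
opening: -0.004
finger_force: 1.9
```

```bash
python3 -m pendant '[{"dx":0,"dy":0,"dz":0.15,"twist":0},{"dx":0,"dy":0,"dz":0.25,"twist":0},{"dx":0,"dy":0,"dz":0.25,"twist":0}]'; python3 -m pendant '[{"dx":0,"dy":0,"dz":-1,"twist":0},{"dx":0,"dy":0,"dz":-2,"twist":0},{"dx":0,"dy":0,"dz":-2,"twist":0}]'
```

```text
time: 2.9
eef_pos: [0.5599, -0.1984, 0.0929]
tcp_rot: [1.0, 0.001, 0.001, 0.001]
contact_force: [-6.3, -0.7, 12.8]
opening: 0.004
finger_force: 6.6
time: 3.28
eef_pos: [0.5596, -0.1974, 0.1104]
tcp_rot: [1.0, 0.001, 0.001, 0.0]
contact_force: [0.6, -0.8, -0.7]
opening: -0.001
finger_force: 0.0
```

```bash
python3 -m pendant '[{"dx":-2.2,"dy":-0.1,"dz":0,"twist":0},{"dx":-4.4,"dy":-0.25,"dz":0,"twist":0},{"dx":-4.4,"dy":-0.25,"dz":0.7,"twist":0},{"dx":-4.4,"dy":-0.25,"dz":1.4,"twist":0},{"dx":-4.4,"dy":-0.25,"dz":1.7,"twist":0},{"dx":-4.4,"dy":-0.25,"dz":1.9,"twist":0},{"dx":-4.4,"dy":-0.25,"dz":1.95,"twist":0},{"dx":-4.4,"dy":-0.25,"dz":1.95,"twist":0}]'; python3 -m pendant '[{"dx":0,"dy":0,"dz":-1,"twist":0},{"dx":0,"dy":0,"dz":-2,"twist":0},{"dx":0,"dy":0,"dz":-2,"twist":0}]'
```

```text
time: 4.28
eef_pos: [0.5155, -0.1951, 0.0929]
tcp_rot: [1.0, 0.002, -0.001, -0.0]
contact_force: [-7.2, 3.5, 15.4]
opening: -0.003
finger_force: 7.5
time: 4.65
eef_pos: [0.5159, -0.1955, 0.1111]
tcp_rot: [1.0, 0.001, 0.001, 0.001]
contact_force: [-0.1, -0.3, -0.1]
opening: -0.001
finger_force: 0.0
```

Square and small are done; now the large key at x 0.470.

```bash
python3 -m pendant '[{"dx":-2.2,"dy":0,"dz":0,"twist":0},{"dx":-4.6,"dy":-0.1,"dz":0,"twist":0},{"dx":-4.6,"dy":-0.1,"dz":0.7,"twist":0},{"dx":-4.6,"dy":-0.1,"dz":1.4,"twist":0},{"dx":-4.6,"dy":-0.1,"dz":1.7,"twist":0},{"dx":-4.6,"dy":-0.1,"dz":1.9,"twist":0},{"dx":-4.6,"dy":-0.1,"dz":1.95,"twist":0},{"dx":-4.6,"dy":-0.1,"dz":1.95,"twist":0}]'; python3 -m pendant '[{"dx":0,"dy":0,"dz":-3,"twist":0},{"dx":0,"dy":0,"dz":-8,"twist":0},{"dx":0,"dy":0,"dz":-12,"twist":0},{"dx":0,"dy":-4,"dz":-14,"twist":0},{"dx":-2,"dy":-9,"dz":-14,"twist":0},{"dx":-4,"dy":-13,"dz":-14,"twist":0},{"dx":-4,"dy":-13,"dz":-14,"twist":0},{"dx":-4,"dy":-13,"dz":-14,"twist":0}]' 50
python3 - <<'E'
from h import *
import pickle
c=cam("wrist");pickle.dump(c,open("w2.pkl","wb"))
s=ctrl.get_state();print(s["eef_pos"],s["tcp_rot"])
cv2.imwrite("pics/w2.png",cv2.resize(c["img"][...,::-1],(768,576),interpolation=cv2.INTER_CUBIC))
E
```

```text
time: 5.65
eef_pos: [0.4696, -0.1944, 0.0929]
tcp_rot: [1.0, 0.002, -0.001, -0.0]
contact_force: [-6.5, 2.4, 13.5]
opening: -0.002
finger_force: 6.6
time: 6.65
eef_pos: [0.4294, -0.0645, 0.231]
tcp_rot: [1.0, 0.001, 0.0, 0.0]
contact_force: [0.4, -0.1, 0.5]
opening: 0.503
finger_force: 0.0
[ 0.42949633 -0.06490653  0.23095398] [9.99999444e-01 9.98199464e-04 2.71620650e-04 2.03587031e-04]
```

View pics/w2.png

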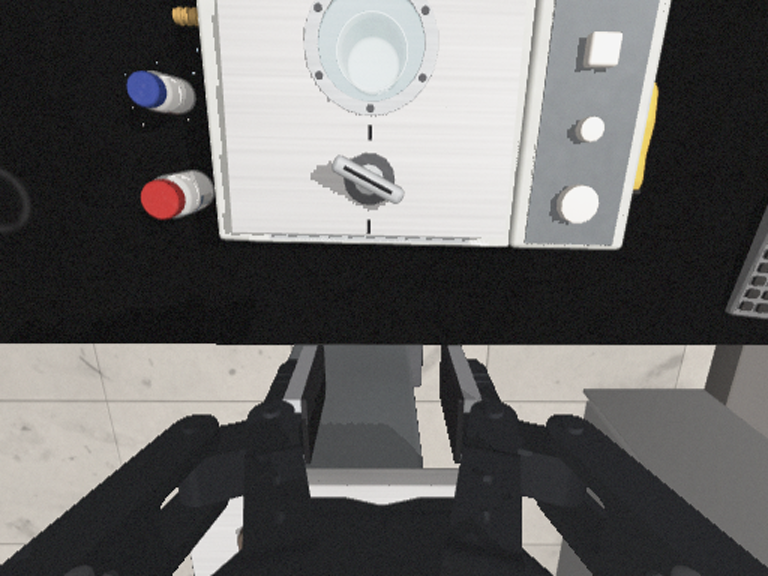

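The wing's slot runs from (343,164) to (393,194), centred near (368,179). The index marks are at (370,131) and (369,227).

Run:
```python
from h import *
import pickle
c=pickle.load(open("w2.pkl","rb"));t=pickle.load(open("w1.pkl","rb"))
a=[onz(c,u/1.5,v/1.5,.129) for u,v in((343,164),(393,194))]
d=a[0]-a[1]; print(np.round(a,4),np.mean(a,0),np.degrees(np.arctan2(d[1],d[0])),dep(c,375/1.5,177/1.5))
d1,d2=ray(t,182.5/1.5,285.5/1.5),ray(c,368/1.5,179/1.5)
s=np.linalg.lstsq(np.c_[d1,-d2],c["P"]-t["P"],rcond=None)[0]
print((t["P"]+s[0]*d1).round(4),(c["P"]+s[1]*d2).round(4))
m=[onz(c,u/1.5,v/1.5,.1) for u,v in((370,131),(369,227))];print(np.round(m,4))
for u,v in((300,190),(260,190),(300,220)):print("cover",dep(c,u/1.5,v/1.5).round(4))
```

```text
[[ 0.496  -0.0448  0.129 ]
 [ 0.4797 -0.0727  0.129 ]] [ 0.48786371 -0.05875157  0.129     ] 59.71852160895456 [ 0.48903541 -0.06251092  0.12873166]
[ 0.4863 -0.059   0.1226] [ 0.4874 -0.0584  0.1226]
[[ 0.5138 -0.0591  0.1   ]
 [ 0.4552 -0.0582  0.1   ]]
cover [ 0.4787 -0.0151  0.1015]
cover [0.4786 0.01   0.1013]
cover [ 0.4598 -0.0141  0.1017]
```

```bash
python3 -m pendant '[{"dx":2,"dy":-0.2,"dz":0,"twist":-10},{"dx":4,"dy":-0.6,"dz":2,"twist":-20},{"dx":5.75,"dy":-0.6,"dz":4,"twist":-30},{"dx":5.75,"dy":-0.6,"dz":6,"twist":-40},{"dx":5.75,"dy":-0.6,"dz":7,"twist":-50},{"dx":5.75,"dy":-0.6,"dz":8,"twist":-60},{"dx":5.75,"dy":-0.6,"dz":8,"twist":-60},{"dx":5.75,"dy":-0.6,"dz":8,"twist":-60}]'
python3 - <<'E'
from h import *
import pickle
c=cam("wrist");pickle.dump(c,open("w3.pkl","wb"))
s=ctrl.get_state();print(s["eef_pos"],s["tcp_rot"],s["qpos"])
cv2.imwrite("pics/w3.png",cv2.resize(c["img"][...,::-1],(768,576),interpolation=cv2.INTER_CUBIC))
E
```

```text
time: 7.7
eef_pos: [0.4869, -0.0589, 0.1511]
tcp_rot: [0.866, 0.5, 0.0, 0.0]
contact_force: [0.6, -0.3, -0.1]
opening: 0.501
finger_force: 0.0
[ 0.48687653 -0.05878556  0.15128713] [8.66136333e-01 4.99807659e-01 2.61985924e-04 2.96195709e-04] [-3.27385307e-01 -4.23442057e-02  2.09248878e+00  3.70277627e-06
  1.09065722e+00  1.96655833e-01]
```

View pics/w3.png

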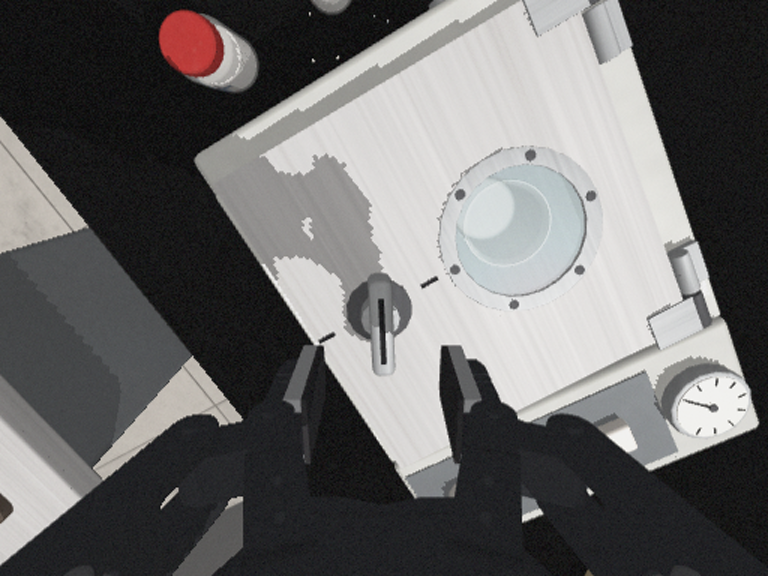

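The wing (slot at u≈382) is centred between the fingers at (310,·) and (452,·) and aligned with them. I descend and grip.

```bash
python3 -m pendant '[{"dx":0,"dy":0,"dz":1.5,"twist":0},{"dx":0,"dy":0,"dz":3,"twist":0},{"dx":0,"dy":0,"dz":3.5,"twist":0},{"dx":0,"dy":0,"dz":3.5,"twist":0}]' 50; python3 -m pendant '[{"dx":0,"dy":0,"dz":0,"twist":0},{"dx":0,"dy":0,"dz":0,"twist":0},{"dx":0,"dy":0,"dz":0,"twist":0},{"dx":0,"dy":0,"dz":0,"twist":0},{"dx":0,"dy":0,"dz":0,"twist":0},{"dx":0,"dy":0,"dz":0,"twist":0}]' 0 20
```

```text
time: 8.25
eef_pos: [0.4858, -0.058, 0.1149]
tcp_rot: [0.865, 0.501, -0.001, -0.001]
contact_force: [-0.3, 0.5, -0.0]
opening: 0.5
finger_force: 0.0
time: 9.0
eef_pos: [0.4867, -0.0583, 0.116]
tcp_rot: [0.865, 0.501, 0.0, 0.0]
contact_force: [2.6, -0.4, -0.6]
opening: 0.112
finger_force: 21.9
```

```bash
python3 -m pendant '[{"dx":0,"dy":0,"dz":0,"twist":6},{"dx":0,"dy":0,"dz":0,"twist":14},{"dx":0,"dy":0,"dz":0,"twist":22},{"dx":0,"dy":0,"dz":0,"twist":30},{"dx":0,"dy":0,"dz":0,"twist":38},{"dx":0,"dy":0,"dz":0,"twist":46},{"dx":0,"dy":0,"dz":0,"twist":54},{"dx":0,"dy":0,"dz":0,"twist":60},{"dx":0,"dy":0,"dz":0,"twist":61},{"dx":0,"dy":0,"dz":0,"twist":61}]'
python3 -m pendant '[{"dx":0,"dy":0,"dz":0,"twist":0},{"dx":0,"dy":0,"dz":0,"twist":0},{"dx":0,"dy":0,"dz":0,"twist":0}]' 50
python3 -m pendant '[{"dx":0,"dy":0,"dz":-3,"twist":0},{"dx":-1,"dy":0,"dz":-7,"twist":0},{"dx":-4,"dy":-2,"dz":-9,"twist":0},{"dx":-6,"dy":-5.6,"dz":-9,"twist":0},{"dx":-6,"dy":-5.6,"dz":-9,"twist":0},{"dx":-6,"dy":-5.6,"dz":-9,"twist":0}]' 0
python3 - <<'E'
from h import *
import pickle
c=cam("wrist");pickle.dump(c,open("w4.pkl","wb"))
s=ctrl.get_state();print(s["eef_pos"],s["tcp_rot"],s["qpos"])
cv2.imwrite("pics/w4.png",cv2.resize(c["img"][...,::-1],(768,576),interpolation=cv2.INTER_CUBIC))
E
```

```text
time: 10.25
eef_pos: [0.4851, -0.0565, 0.1151]
tcp_rot: [1.0, -0.007, -0.002, -0.002]
contact_force: [0.0, 5.2, -0.2]
opening: 0.112
finger_force: 19.6
time: 10.62
eef_pos: [0.4864, -0.0585, 0.116]
tcp_rot: [1.0, -0.008, 0.0, 0.0]
contact_force: [-0.5, 0.4, -0.2]
opening: 0.498
finger_force: 0.0
time: 11.38
eef_pos: [0.4274, -0.0016, 0.206]
tcp_rot: [1.0, -0.007, 0.0, 0.0]
contact_force: [0.4, 0.3, -0.2]
opening: 0.003
finger_force: 0.0
[ 0.42753299 -0.00183129  0.20585887] [ 9.99970239e-01 -7.71136273e-03  8.54460308e-05  2.18449357e-04] [-2.42302841e-01 -2.66278819e-01  2.18118146e+00 -4.09236188e-04
  1.22642227e+00  1.34405447e+00]
```

View pics/w4.png

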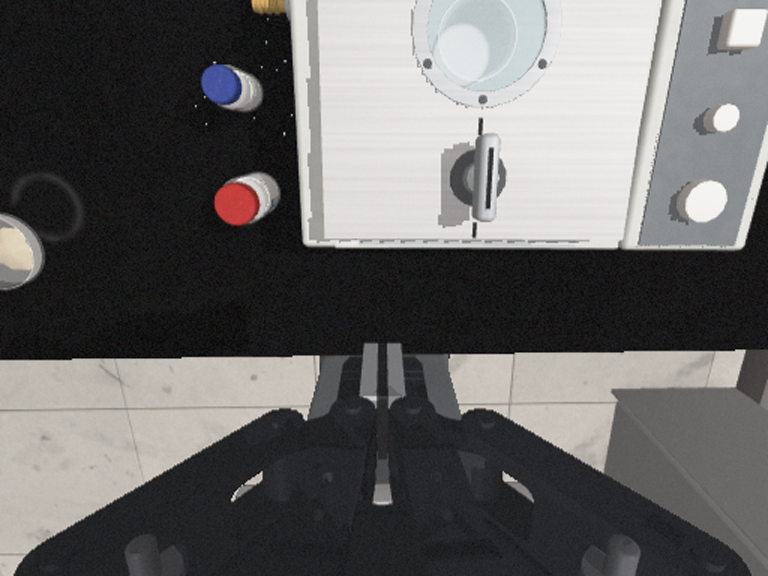

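The wing slot at (491,148)–(489,208) is now parallel to the line of index marks, and the bystanders are untouched. I press the cover at about (0.486, −0.002).

```bash
python3 -m pendant '[{"dx":2,"dy":0,"dz":1,"twist":0},{"dx":5,"dy":0,"dz":4,"twist":0},{"dx":5.9,"dy":0,"dz":8,"twist":0},{"dx":5.9,"dy":0,"dz":10,"twist":0},{"dx":5.9,"dy":0,"dz":10.5,"twist":0},{"dx":5.9,"dy":0,"dz":10.9,"twist":0},{"dx":5.9,"dy":0,"dz":11.3,"twist":0},{"dx":5.9,"dy":0,"dz":11.6,"twist":0},{"dx":5.9,"dy":0,"dz":11.8,"twist":0},{"dx":5.9,"dy":0,"dz":11.8,"twist":0}]'
python3 -m pendant '[{"dx":0,"dy":0,"dz":0,"twist":0},{"dx":0,"dy":0,"dz":0,"twist":0}]'
```

```text
time: 12.68
eef_pos: [0.4866, -0.0027, 0.0919]
tcp_rot: [1.0, -0.007, -0.001, 0.001]
contact_force: [-12.6, -0.8, 20.4]
opening: -0.0
finger_force: 10.2
time: 12.92
eef_pos: [0.4866, -0.0027, 0.0919]
tcp_rot: [1.0, -0.007, -0.0, 0.001]
contact_force: [-10.9, 0.1, 19.2]
opening: -0.003
finger_force: 10.1
```

```bash
python3 -m pendant '[{"dx":0,"dy":0,"dz":0,"twist":0},{"dx":0,"dy":0,"dz":0,"twist":0},{"dx":0,"dy":0,"dz":0,"twist":0},{"dx":0,"dy":0,"dz":0,"twist":0},{"dx":0,"dy":0,"dz":0,"twist":0},{"dx":0,"dy":0,"dz":0,"twist":0}]'
python3 -c "from plant import ctrl;print(ctrl.sign_off())"
```

```text
time: 13.68
eef_pos: [0.4866, -0.0027, 0.0919]
tcp_rot: [1.0, -0.007, -0.0, 0.001]
contact_force: [-11.5, -0.5, 20.5]
opening: -0.001
finger_force: 10.1
the job is handed in; nothing more can be done
None
```

I pressed the three keys in order, turned the fastener into line, and handed the job in at 13.7 s with the fingers holding the cover flush (tips at 91.9 mm, about 20 N); the sign-off returned no verdict.

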